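# Gauge the card press

## Robot

A 7-joint arm with a two-finger parallel gripper is mounted at the origin on the work surface. World frame = base frame: x ahead of the robot, y to its left, z up, the work surface at z = 0. Lengths are in mm, angles in degrees, forces in N, time in s.
With the tool pointing down it reaches from about 350 to 900 mm from the base axis. Payload 8.1 kg.
Tool frame: the origin (TCP) lies on the centre line of the jaws, within the pads' length; the fingertips stand 8 mm ahead of it and the grasp point (between the pads) lies 11 mm behind it (manip.finger_overhang is the distance from the TCP to the fingertips, in mm); x points along the fingers, y is the direction in which the jaws open and shut, and the axes are right-handed (so a half turn about x gives the same grasp; the last joint's range is limited). The gripper opens to 85 mm and grips with 20 to 120 N. Pads are 22 mm wide; open, the fingers measure 114 mm over their backs; the gripper's body (76 mm by 85 mm) begins 54 mm behind the grasp point. The pads swing forward as they close: fully open they stand 13 mm farther back than shut.
Start: joints at [-70.164, 24.895, 1.432, 90.138, -0.665, 64.973, -4.303], TCP at [271.205, 563.106, 239.323] pointing down, gripper open.
Joint ranges: [-149.89, 149.89], [-25.12, 119.58], [-72.63, 75.52], [4.76, 147.25], [-75.54, 255.54], [6.69, 114.76], [-157.13, 157.13]. Speed limits (degrees/s): [127.2, 127.2, 172.46, 172.46, 180, 180, 180].

## Interface

Orientations are given as [roll, pitch, yaw] about the fixed x, y, z axes, in that order (R = Rz(yaw) Ry(pitch) Rx(roll)).
In Python, from plant import manip gives the robot as it stands. The module is installed in compiled form; this text tells all that it offers. Calls block until the motion is done:
- manip.goto(position, orientation): joint-space move of the TCP to a pose.
- manip.move_straight(position, vel=150, attitude=None, threshold=None): straight line of the TCP; attitude=None keeps the orientation; vel is the mean speed in mm/s. With threshold (N) it stops when the force on the tool has changed by that much, and returns True; else False.
- manip.movej(angles): joint-space move.
- manip.gripper_to(opening, effort=None): opening from 0.0 (shut) to 1.0 (fully open); effort is the grip in N (None keeps the last); returns when the fingers have stopped.
- manip.hold(seconds).
- manip.inverse_kinematics(position, orientation): joint angles nearest the present ones, or None.
- manip.read_state(): the state.
- manip.get_image(name): name is "scene" or "top" or "wrist"; returns a dict with "color" (400x640x3 uint8, red, green, blue), "depth" (400x640 float32, mm along the optical axis (not along the pixel's ray), 0 where there is no reading), "fx", "fy", "cx", "cy" (pixels), "T" (4x4, takes a point from camera to world coordinates). Camera axes: x right, y down, z forward; pixel columns grow to the right and rows downward; lengths in mm; the calibration is good to about 2 mm. The wrist camera is an equidistant fisheye: a pixel r from the principal point sees the ray r / f radians off the axis. A picture is of the moment at which its call begins.
A pose or a line that the arm cannot do raises manip.Unreachable and nothing moves.
- manip.sign_off(): hands the job in, once; it reports no verdict.
Trained networks look in a picture, given as the dict that the camera call returned (one of the last four; its "shot" number tells which), for a name from the list of things; names that differ only in an ending like _2 or _b are one class to them, and where a whole thing is asked for, a point or a joint stands for the part that bears it (a point fixed in the world has none). Each returns a list of dicts, best first, with "confidence" (0 to 1); they miss things now and then, are a little off and sometimes report something else, mostly with a low value. They report only what shows in the picture. A call takes as long as a camera call. They do not tell look-alikes from the thing itself.
- manip.recognise(thing, picture): "rect" ([left, top, right, bottom] in pixels, round what is visible of it).
- manip.place_of(thing, picture): "pixel" ([row, column] in pixels: a listed point, or the origin of a listed thing).
The state is a dict: "clock": time; "qpos": joint angles; "joint_velocities": joint speeds; "tau": joint torques, N m; "eef_pos": TCP position; "orientation": TCP orientation; "force": force on the tool from outside, world axes, zero at the start; "ft_torque": the same for the moment, N m; "gripper_width": opening from 0.0 (shut) to 1.0 (fully open).
Only numpy, scipy, OpenCV 4.12 (cv2) and the standard library are available. Lean on these libraries where they do the work, as an engineer would, in place of code of your own. Each camera call takes 0.05 s, during which the arm holds its last target. There are 200 camera calls.

## Task

Check the gap of the card press on the craft table. First roll the wooden bar, without picking it up, off the white lane and down into the shallow grey groove beside the red rail. Then take the yellow taper gauge by its black tab and slide its blade, thin end first and flat on the lower plate, straight along the middle of the white lane into the mouth until the sprung blue upper plate drags snugly on it, not forcing it further; finish there, still holding the gauge gripped at that depth, and leave the other things on the table alone.

Things in the scene. Friction and masses are not known exactly. Their poses are not given: they have to be found in the camera images.
- press: Fixed card press; origin on the table below the middle of the mouth's front edge; x points INTO the mouth, z up, yaw varies. Light wood board, x -160 to 110 mm, y -110 to 80 mm; its level top, 30 mm above the table, is the feed board (x below 0) and runs on flush as the lower plate (x above 0). A white lane 44 mm wide runs along y = 0 to the mouth.
- groove (a point): Middle of the bar's groove, on its grey floor at x = -80, y = -77.5 mm of the press, axes as the press. The groove is a step 3 mm down from the board's top, along its -y edge: x -160 to 0 mm, from the step at press y = -60 mm to the inner face of a red rail at y = -95 mm (top 18 mm above the board). A bar in it has its centre at y = -69 to -80 mm.
- mouth_top (a point): Middle of the upper plate's lower front edge at rest, axes as the press; its height less 30 mm is the gap, 4 to 6.5 mm, set anew each time. Blue plate, yellow front edge, press x 0 to 100, y -52 to 52 mm, 10 mm thick; hangs by springs from a bridge (x 40 to 70 mm, top knob up to 97 mm above the table) on two 12 mm posts at x = 55, y = +/-62 mm.
- plate (a joint): Lift of the sprung upper plate above rest, m (0 at rest). Lifting begins at about 4.5 N and takes 1.5 N more per mm; a lift over 3.5 mm means the gauge was forced. A blade pushed in under the edge feels a drag of a few N from first contact, growing as the plate lifts.
- bar_mid (a point): Centre of the loose wooden rolling bar: round, 30 mm in diameter, 110 mm long, 50 to 100 g, red ends, a white stripe. It lies on the feed board along the lane (its x axis is its length, roughly along the press's x), centre 15 mm above the board. It rolls easily.
- gauge_tab (a point): Centre of the loose taper gauge's grip tab, 34 mm above its underside. Tab: black, upright, 44 mm long (gauge x), 14 mm thick (gauge y), top 58 mm above the underside. Gauge: yellow strip 36 mm wide, flat below, 60 to 130 g, from 25 mm behind the tab centre to the thin end 125 mm ahead (+x). It starts flat on the table.
- gauge_tip (a point): Middle of the lower edge of the gauge's thin end, on the underside, 125 mm ahead of the tab centre; x points from tab to thin end, z up. The strip is 3 mm thick here; its top rises evenly (0.08 mm per mm) to 10.2 mm at 90 mm from the thin end, and stays so under the tab.
- glue: Glue bottle with orange cap, 56 mm wide, 150 mm high, loose; leave alone. Origin under its centre.
- jar: Jar with green cap, 72 mm wide, 90 mm high, loose; leave alone. Origin under its centre.
- tape: Red roll of tape lying flat, 90 mm wide, 24 mm high, loose; leave alone. Origin under its centre.
- mug: White mug, 76 mm wide, 90 mm high, loose; leave alone. Origin under its centre.
- giftbox: Open card box 110 x 75 x 60 mm with a green band and lining, loose; leave alone. Origin under its centre.
- cards: Stack of white cards 140 x 100 x 25 mm, loose; leave alone. Origin under its centre.
There are look-alikes about, which are no part of the job. There is more than one size of the part that bears gauge_tab; the job needs the largest.

How it is judged (in metres and radians):
On the way, in this order (a step that is already met when the one before it is completed fails the run):
1. the bar has been rolled into the groove by the rail (y of bar_mid in the frame of press between -0.09 and -0.062 m and z of bar_mid in the frame of press between 0.037 and 0.0437 m), for 0.2 s.
2. the held gauge's thin end has entered the mouth (x of gauge_tip in the frame of press above 0.003 m and z of gauge_tip in the frame of press below 0.036 m and contact force between the fingers and gauge above 1 N), for 0.1 s.
At the end, for the whole second after the job is handed in: Bar in the groove (centre y -62 to -90 mm, 3 mm below where it lay). Gauge gripped and still, thin end over 6 mm in, within 20 mm of the lane middle, 0.15 rad of straight, 0.1 rad of level, under 3 mm above the lower plate; upper plate bears on it with over 1.5 N, lifted under 3.5 mm (all of step 1 and contact force between the fingers and gauge above 2 N and contact force between gauge and plate above 1.5 N and value of joint plate below 0.0035 m and x of gauge_tip in the frame of press above 0.006 m and z of gauge_tip in the frame of press below 0.033 m and y of gauge_tip in the frame of press between -0.02 and 0.02 m and angle between the x axis of gauge_tip and the x axis of press, either way round below 0.15 rad and angle between gauge_tip's own z axis and vertical below 0.1 rad and linear speed of gauge below 0.01 m/s); the arm keeps its last pose, push and grip.
It fails at once if the bar is picked up or knocked off the board (z of bar_mid in the frame of press above 0.06 m or z of bar_mid in the frame of press below 0.03 m).
It fails at once if another thing on the table is disturbed (moved by more than 20 mm) (distance of any of glue, jar, tape, mug, giftbox, cards from where it was at the start of the episode above 0.02 m).
It also fails if it takes over 58 s, if anything falls off the work surface, if the arm or the gripper's body presses on something with over 40 N, if the wrist force passes 120 N, or if a joint passes its speed limit or range.

## Working session

There is one attempt and no reset: what is moved stays moved. The work goes in short steps, each a Python script; the robot and the scene stay as the last script left them, time stands still between calls to the robot, and variables do not carry over. Pictures are saved under pics/ and viewed, about 8 in all and at most 12, crops included, and the job is handed in when it is done.

```bash
mkdir -p pics
cat > h.py <<'E'
import numpy as np, cv2
from plant import manip
def save(p,n,box=None,s=1):
    c=p["color"]
    if box: c=c[box[1]:box[3],box[0]:box[2]]
    cv2.imwrite(f"pics/{n}.png",cv2.resize(c[:,:,::-1],None,fx=s,fy=s,interpolation=cv2.INTER_CUBIC))
def cloud(p):  # world points of pinhole cams
    d=p["depth"].astype(float); v,u=np.indices(d.shape)
    P=np.stack([(u-p["cx"])/p["fx"]*d,(v-p["cy"])/p["fy"]*d,d],-1)
    W=P@p["T"][:3,:3].T+p["T"][:3,3]; W[d==0]=np.nan; return W
def at_z(p,px,z):  # pixel [row,col] onto plane z
    r=np.array([(px[1]-p["cx"])/p["fx"],(px[0]-p["cy"])/p["fy"],1]); r=p["T"][:3,:3]@r; o=p["T"][:3,3]
    return o+r*(z-o[2])/r[2]
E
python3 - <<'E'
from h import *
for n in("top","scene"):
    p=manip.get_image(n); save(p,n+"1"); np.savez(n+"1.npz",**{k:p[k] for k in("color","depth","fx","fy","cx","cy","T")})
    for t,z in (("press",30),("groove",27),("mouth_top",35),("bar_mid",45),("gauge_tab",34),("gauge_tip",0)):
        print(n,t,[(np.round(q["pixel"]).tolist(),round(q["confidence"],2),np.round(at_z(p,q["pixel"],z)).tolist()) for q in manip.place_of(t,p)[:4]])
s=manip.read_state();print(s["clock"],s["eef_pos"],s["orientation"])
E
```

```text
top press [([207.0, 288.0], 0.79, [537.0, 100.0, 30.0])]
top groove [([194.0, 315.0], 0.72, [582.0, 9.0, 27.0])]
top mouth_top [([206.0, 285.0], 0.87, [543.0, 113.0, 35.0])]
top bar_mid [([216.0, 310.0], 0.77, [502.0, 27.0, 45.0])]
top gauge_tab [([202.0, 404.0], 0.93, [543.0, -300.0, 34.0]), ([251.0, 361.0], 0.77, [379.0, -145.0, 34.0]), ([202.0, 360.0], 0.73, [548.0, -146.0, 34.0]), ([244.0, 183.0], 0.42, [421.0, 464.0, 34.0])]
top gauge_tip [([170.0, 413.0], 0.76, [659.0, -343.0, 0.0]), ([245.0, 385.0], 0.65, [397.0, -233.0, 0.0]), ([184.0, 378.0], 0.56, [612.0, -216.0, 0.0])]
scene press [([212.0, 365.0], 0.75, [557.0, 109.0, 30.0])]
scene groove [([218.0, 333.0], 0.89, [580.0, 6.0, 27.0]), ([207.0, 367.0], 0.55, [539.0, 116.0, 27.0])]
scene mouth_top [([204.0, 364.0], 0.77, [532.0, 106.0, 35.0])]
scene bar_mid [([264.0, 233.0], 0.6, [759.0, -295.0, 45.0]), ([197.0, 345.0], 0.54, [512.0, 43.0, 45.0])]
scene gauge_tab [([207.0, 239.0], 0.93, [552.0, -307.0, 34.0]), ([240.0, 225.0], 0.7, [674.0, -336.0, 34.0]), ([208.0, 284.0], 0.66, [552.0, -159.0, 34.0]), ([242.0, 469.0], 0.65, [662.0, 432.0, 34.0])]
scene gauge_tip [([225.0, 262.0], 0.85, [598.0, -231.0, 0.0]), ([237.0, 224.0], 0.74, [645.0, -350.0, -0.0]), ([174.0, 265.0], 0.51, [392.0, -240.0, 0.0])]
0.7 [271.2268442  563.11374531 239.36067916] [99.28873845 89.99368494 73.56774855]
```

View pics/top1.png

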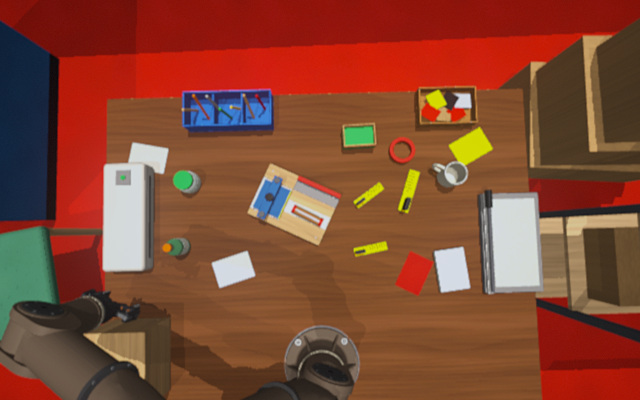

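View pics/scene1.png

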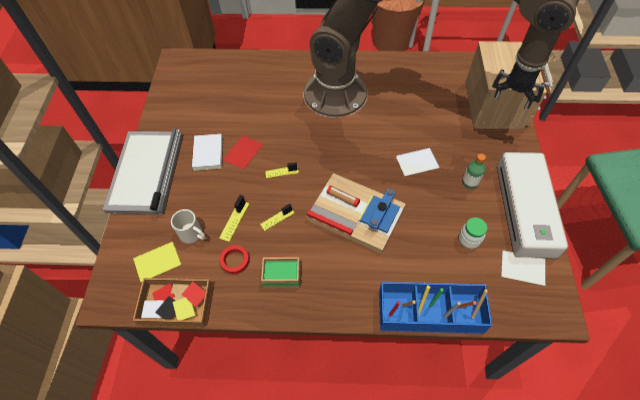

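The top view shows the press at about (295,203) and three gauges. The largest is at (408,192), with its tab at the near end and its tip pointing away. The scene view agrees: bar on the lane, rail on the far side. Next I'll fit the press pose from the depth cloud and take a closer wrist view.

```bash
cat > fit.py <<'E'
from h import *
p=dict(np.load("top1.npz")); W=cloud(p)
roi=np.zeros(W.shape[:2],bool); roi[155:255,235:355]=1
m=(roi&(W[...,2]>18)).astype(np.uint8)
n,l,st,c=cv2.connectedComponentsWithStats(m); k=1+st[1:,4].argmax()
b=(l==k)&(abs(W[...,2]-30)<12)
print("area",st[k],"z board",np.nanmedian(W[b][:,2]))
(cx,cy),(w,h),a=cv2.minAreaRect(W[b][:,:2].astype(np.float32)); print(cx,cy,w,h,a)
# largest gauge
hsv=cv2.cvtColor(p["color"],cv2.COLOR_RGB2HSV); y=cv2.inRange(hsv,(22,120,120),(36,255,255))
n,l,st,c=cv2.connectedComponentsWithStats(y)
for i in range(1,n):
    if st[i,4]>40:
        P=np.array([at_z(p,q,8)[:2] for q in np.argwhere(l==i)],np.float32); print(np.round(st[i]),cv2.minAreaRect(P))
E
python3 fit.py
```

```text
area [ 247  163   94   82 4289] z board 28.86634489273115
550.1898803710938 81.7204818725586 270.2324523925781 189.83062744140625 64.33950805664062
[425  89  22  20 272] ((907.8612060546875, -431.5412292480469), (66.01304626464844, 59.044227600097656), 25.342971801757812)
[448 126  45  39 990] ((736.1508178710938, -546.27783203125), (95.26463317871094, 134.86749267578125), 28.82717514038086)
[397 169  23  45 455] ((584.9807739257812, -320.6537170410156), (42.371482849121094, 155.13864135742188), 70.9150161743164)
[353 182  31  27 301] ((573.9699096679688, -179.4440460205078), (32.984222412109375, 119.32489013671875), 35.27993392944336)
[353 241  35  16 314] ((386.3418273925781, -178.93153381347656), (34.21253204345703, 119.46215057373047), 10.697221755981445)
```

```bash
cat >> h.py <<'E'
PO=np.array([547.5,110.7]); YAW=64.34
def pw(x,y,z,o=None,yaw=None):   # press -> world
    a=np.radians(YAW if yaw is None else yaw); o=PO if o is None else o
    return [o[0]+x*np.cos(a)-y*np.sin(a), o[1]+x*np.sin(a)+y*np.cos(a), z]
def down(th): return [0,90,th-90]   # jaw heading th
E
python3 - <<'E'
from h import *
for f in(0,180):
    for nm,P,t in (("bar",pw(-80,45,200),YAW),("bar2",pw(-80,-60,42),YAW),("g",[538,-304,23],70.9),("f",pw(-145,0,60),YAW+90),("f2",pw(-80,0,55),YAW+90)):
        t=(t+f+180)%360-180
        q=manip.inverse_kinematics(P,down(t)); print(f,nm,None if q is None else np.round(q))
f=0
manip.goto(pw(-75,20,330),down(YAW-180 if manip.inverse_kinematics(pw(-75,20,330),down(YAW)) is None else YAW))
p=manip.get_image("wrist"); save(p,"w1",s=1.2)
np.savez("w1.npz",**{k:p[k] for k in("color","depth","fx","fy","cx","cy","T")})
s=manip.read_state();print(s["clock"],s["eef_pos"],np.round(s["qpos"]),p["fx"],p["cx"],p["cy"],p["T"].round(2))
E
```

```text
0 bar [-31.  14.  22. 115.  -6.  53.  58.]
0 bar2 [-16.  33.  13. 110. -11.  37.  68.]
0 g [ 10.  40.  22. 104. -22.  41. 115.]
0 f [ -2.  26.  -3. 120.   2.  34. 148.]
0 f2 [ -5.  29.  -7. 116.   6.  36. 139.]
180 bar [ -50.   16.   46.  116.  -14.   54. -112.]
180 bar2 [-30.  37.  35. 111. -31.  41. -93.]
180 g [ -3.  45.  43. 105. -41.  47. -48.]
180 f [-26.  28.  29. 122. -24.  35.  -5.]
180 f2 [-32.  31.  29. 118. -25.  37. -11.]
2.7917 [496.97915098  52.91349796 329.74574499] [-34.   9.  26. 101.  -4.  71.  57.] 309.70691628693146 316.958962003093 196.33275800372505 [[ 4.3000e-01  8.6000e-01  2.9000e-01  4.2328e+02]
 [ 9.0000e-01 -4.1000e-01 -1.4000e-01  8.9240e+01]
 [-0.0000e+00  3.2000e-01 -9.5000e-01  4.6476e+02]
 [ 0.0000e+00  0.0000e+00  0.0000e+00  1.0000e+00]]
```

View pics/w1.png

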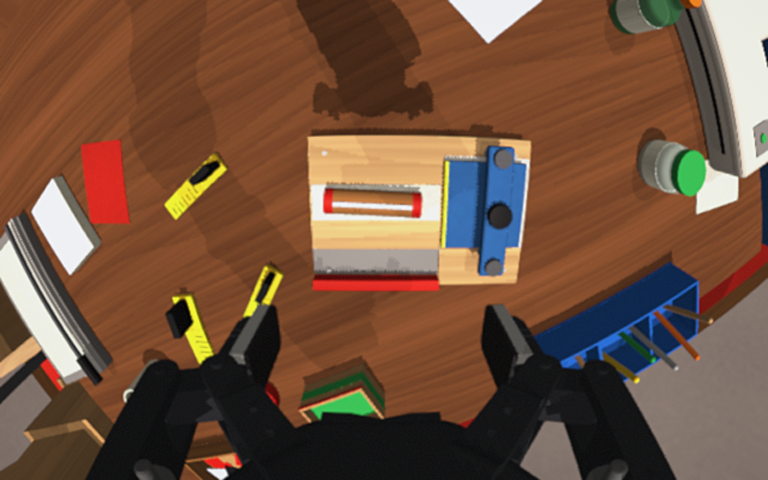

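The wrist view shows the press whole: bar on the lane at about (372,203), rail at (375,284), mouth edge at x≈443. The largest gauge lies at lower left, tab at (180,318). I'll refine the press and bar poses from this picture, then push the bar.

```bash
cat >> h.py <<'E'
def rays(p,px):  # wrist fisheye: pixels [row,col] -> world rays per unit optical depth
    px=np.atleast_2d(px).astype(float); x=(px[:,1]-p["cx"])/p["fx"]; y=(px[:,0]-p["cy"])/p["fy"]
    r=np.hypot(x,y)+1e-12; k=np.tan(r)/r
    return np.c_[x*k,y*k,np.ones(len(x))]@p["T"][:3,:3].T
def fz(p,px,z):
    d=rays(p,px); o=p["T"][:3,3]; return o+d*((z-o[2])/d[:,2])[:,None]
def topress(P,o=None,yaw=None):
    a=np.radians(YAW if yaw is None else yaw); d=np.asarray(P)[:,:2]-(PO if o is None else o)
    return np.c_[d[:,0]*np.cos(a)+d[:,1]*np.sin(a),-d[:,0]*np.sin(a)+d[:,1]*np.cos(a)]
E
python3 - <<'E'
from h import *
p=dict(np.load("w1.npz")); v,u=np.mgrid[90:260,230:460]; px=np.c_[v.ravel(),u.ravel()]
d=p["depth"][90:260,230:460].ravel(); W=rays(p,px)*d[:,None]+p["T"][:3,3]; ok=(d>0)
T=W[ok&(W[:,2]>24)&(W[:,2]<36)]
print("z",np.median(T[:,2]), cv2.minAreaRect(T[:,:2].astype(np.float32)))
(cx,cy),(w,h),a=cv2.minAreaRect(T[:,:2].astype(np.float32))
hsv=cv2.cvtColor(p["color"],cv2.COLOR_RGB2HSV)
red=(cv2.inRange(hsv,(0,170,110),(6,255,255))|cv2.inRange(hsv,(174,170,110),(180,255,255)))
n,l,st,c=cv2.connectedComponentsWithStats(red)
for i in range(1,n):
    if st[i,4]>60 and 230<c[i][0]<460 and 90<c[i][1]<260:
        print("red",st[i],topress(fz(p,[c[i][::-1]],45)).round(1))
# white lane pixels & yellow mouth edge
yl=cv2.inRange(hsv,(22,120,120),(34,255,255))[90:260,360:400]; q=np.argwhere(yl>0)+[90,360]
P=topress(fz(p,q,40)); print("mouth edge",P.mean(0),P.min(0),P.max(0), cv2.minAreaRect(fz(p,q,40)[:,:2].astype(np.float32)))
print("wrist", [ (t,topress(fz(p,[[r,c]],30)).round(1)) for t,r,c in (("corner -160,80",136/1.2,308/1.2),("corner 110,80",141/1.2,531/1.2),("110,-110",284/1.2,516/1.2))])
E
```

```text
z 30.246198633202084 ((551.3486328125, 81.6689224243164), (270.6535339355469, 190.69142150878906), 64.3961181640625)
red [270 157   8  20 127] [[-134.5    4.9]]
red [343 161   8  20 129] [[-31.5  -0.1]]
red [ 260  232  106   11 1055] [[ -79.5 -103.8]]
mouth edge [ 2.70101254 -0.09424982] [ -0.08859145 -55.02678322] [ 5.45884105 51.24542251] ((550.344482421875, 112.26342010498047), (5.5401763916015625, 106.27076721191406), 64.24578094482422)
wrist [('corner -160,80', array([[-158. ,   79.5]])), ('corner 110,80', array([[111.2,  79. ]])), ('110,-110', array([[ 111.8, -112.7]]))]
```

```bash
sed -i 's/^PO=.*/PO=np.array([548.0,110.9]); YAW=64.34/' h.py
python3 - <<'E'
from h import *
manip.gripper_to(0.65)
manip.goto(pw(-83,48,120),down(YAW))
print(manip.move_straight(pw(-83,48,39),vel=80,threshold=6))
z=manip.read_state()["eef_pos"][2]; print("z",z)
print(manip.move_straight(pw(-83,-20,max(z,39)),vel=40,threshold=10))
print(manip.move_straight(pw(-83,-48,max(z,39)),vel=35,threshold=10))
s=manip.read_state(); print(topress([s["eef_pos"]]),s["force"])
manip.move_straight(pw(-83,-30,max(z,39)),vel=80)
manip.move_straight(pw(-83,10,200),vel=200)
p=manip.get_image("wrist"); save(p,"w2",box=(180,60,500,300),s=2)
hsv=cv2.cvtColor(p["color"],cv2.COLOR_RGB2HSV)
print([topress(fz(p,[q["pixel"]],42)).round(1) for q in manip.place_of("bar_mid",p)[:2]])
print(manip.read_state()["clock"])
E
```

```text
False
z 39.386174119225295
False
False
[[-83.01486742 -47.74243347]] [ 0.71685637 -0.40914882 -0.16677819]
[array([[-88. , -78.6]]), array([[-78.9, -68.2]])]
9.4667
```

View pics/w2.png

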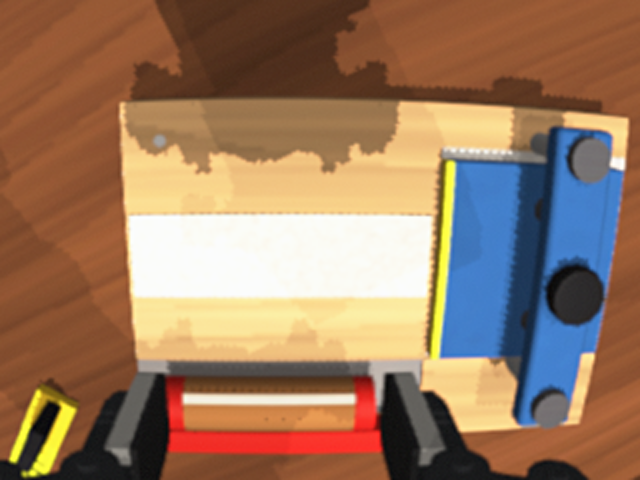

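The bar lies in the groove against the rail, at (270,400) in the crop. Next, the gauge.

Run:
```python
from h import *
manip.gripper_to(0.7)
manip.goto([535,-303,200],down(70.9))
p=manip.get_image("wrist"); save(p,"w3",s=1.2)
np.savez("w3.npz",**{k:p[k] for k in("color","depth","fx","fy","cx","cy","T")})
for t,z in(("gauge_tab",34),("gauge_tip",0)):
    print(t,[(np.round(q["pixel"]).tolist(),round(q["confidence"],2),fz(p,[q["pixel"]],z).round(1).tolist()) for q in manip.place_of(t,p)[:3]])
v,u=np.mgrid[0:400,0:640]; px=np.c_[v.ravel(),u.ravel()]; d=p["depth"].ravel()
W=rays(p,px)*d[:,None]+p["T"][:3,3]
for nm,lo,hi in(("tabtop",52,64),("strip",-99,99)):
    m=(d>0)&(np.hypot(W[:,0]-585,W[:,1]+320)<115)&(W[:,2]>lo)&(W[:,2]<hi)
    if nm=="strip":
        hsv=cv2.cvtColor(p["color"],cv2.COLOR_RGB2HSV); m&=(cv2.inRange(hsv,(20,120,90),(36,255,255)).ravel()>0)
    P=W[m]; print(nm,len(P),P.mean(0).round(1) if len(P) else"",cv2.minAreaRect(P[:,:2].astype(np.float32)) if len(P) else "", P[:,2].min().round(1) if len(P) else "",P[:,2].max().round(1) if len(P) else "")
print(manip.read_state()["clock"])
```

```text
gauge_tab [([149.0, 452.0], 0.9, [[550.8, -155.7, 34.0]]), ([187.0, 314.0], 0.77, [[543.8, -306.3, 34.0]])]
gauge_tip [([275.0, 313.0], 0.82, [[664.1, -349.4, 0.0]]), ([208.0, 395.0], 0.77, [[608.6, -227.6, 0.0]]), ([32.0, 330.0], 0.61, [[396.2, -237.0, 0.0]])]
tabtop 677 [ 548.  -310.    58.1] ((597.0907592773438, -343.3432312011719), (23.033124923706055, 180.2250213623047), 55.225608825683594) 52.1 64.0
strip 3843 [ 590.1 -306.8    8.3] ((606.167236328125, -277.5335693359375), (133.11888122558594, 155.0187225341797), 69.90617370605469) -1.6 60.3
11.1417
```

View pics/w3.png

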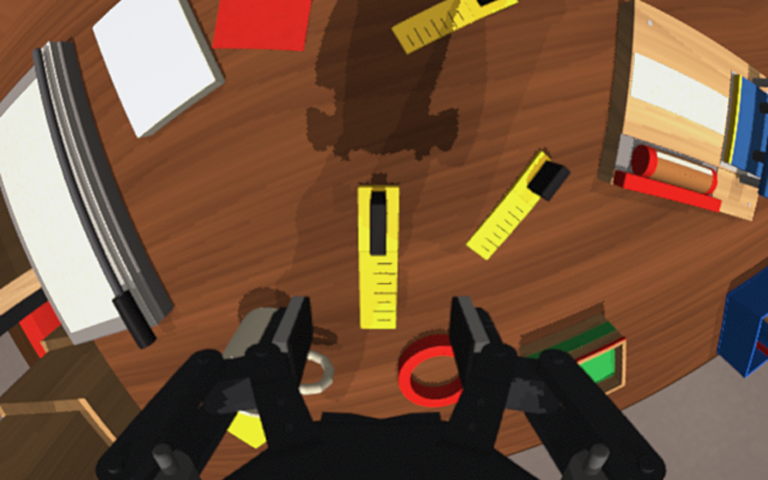

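The gauge is under the gripper: strip from (378,186) to (378,329), tab at (378,222), mug and tape clear to the sides. I'll grasp it and lift.

Run:
```python
from h import *
p=dict(np.load("w3.npz"))
r=fz(p,[[185.5/1.2,378.5/1.2]],10.2)[0]; f=fz(p,[[328.5/1.2,378.5/1.2]],2)[0]
d=f-r; L=np.hypot(*d[:2]); th=np.degrees(np.arctan2(d[1],d[0])); tab=(r+d*25/150)[:2]
print("rear",r,"front",f,L,th,"tab",tab, "tip-based",(f-d/L*125)[:2])
tab=((tab+(f-d/L*125)[:2])/2+np.array([543.8,-306.3]))/2; print(tab)
manip.gripper_to(0.5)
manip.goto([*tab,110],down(th+90))
print(manip.move_straight([*tab,24],vel=80,threshold=6))
manip.gripper_to(0.0,effort=60)
s=manip.read_state(); print("w",s["gripper_width"],s["eef_pos"],s["force"])
manip.move_straight([*tab,124],vel=120)
p=manip.get_image("wrist"); save(p,"w4",s=1)
s=manip.read_state(); print(s["clock"],s["force"],s["gripper_width"])
for t,z in(("gauge_tip",100),):
    print(t,[(np.round(q["pixel"]).tolist(),round(q["confidence"],2),fz(p,[q["pixel"]],z).round(1).tolist()) for q in manip.place_of(t,p)[:3]])
```

```text
rear [ 516.76541515 -295.32249501   10.2       ] front [ 661.37394831 -345.47249251    2.        ] 153.057669229625 -19.126460371870213 tab [ 540.86683735 -303.68082793] tip-based [ 543.27423638 -304.51570989]
[ 542.93526843 -305.19913445]
False
w 0.15595850823201707 [ 543.23234101 -305.40185412   24.53476932] [-0.02084333  0.93941405  5.54481929]
14.525 [-0.20250978  0.88604841 -1.50530683] 0.15441242678949202
gauge_tip [([228.0, 418.0], 0.95, [[553.2, -245.5, 100.0]]), ([6.0, 336.0], 0.94, [[423.7, -252.8, 100.0]])]
```

View pics/w4.png

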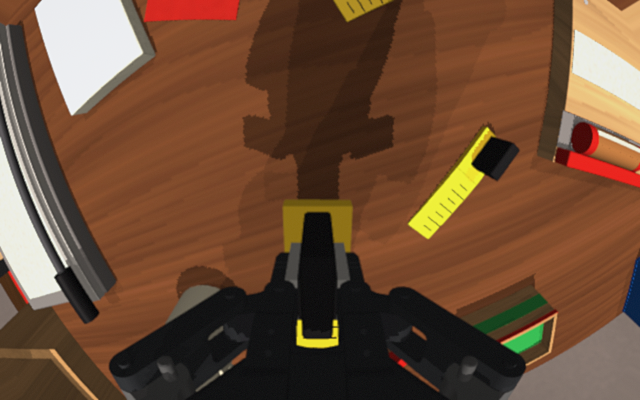

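Run:
```python
from h import *
manip.goto(pw(-150,0,124),down(YAW+90))
manip.move_straight(pw(-150,0,66),vel=80)
s=manip.read_state(); print(s["clock"],topress([s["eef_pos"]]),s["eef_pos"],s["qpos"].round(1) if hasattr(s["qpos"],"round") else s["qpos"],s["force"])
p=manip.get_image("scene")
for t,z in(("gauge_tip",42),("gauge_tab",76),("bar_mid",42)): print(t,[(topress([at_z(p,q["pixel"],z)]).round(1).tolist(),round(q["confidence"],2)) for q in manip.place_of(t,p)[:4]])
save(p,"s2",box=(270,130,450,265),s=4)
t=manip.get_image("top"); 
for n,z in(("gauge_tip",42),("gauge_tab",76)): print(n,[(topress([at_z(t,q["pixel"],z)]).round(1).tolist(),round(q["confidence"],2)) for q in manip.place_of(n,t)[:4]])
```

```text
16.5583 [[-149.9258845    -0.32405511]] [483.3697046  -24.38045229  66.26258581] [ -6.4  25.3   3.9 120.4  -2.9  34.4 153.9] [ 0.65776696 -0.48541656 -1.23435181]
gauge_tip [([[-367.7, -34.0]], 0.7), ([[-18.7, -3.3]], 0.67), ([[-268.2, -218.4]], 0.55), ([[264.3, 246.3]], 0.18)]
gauge_tab [([[-289.8, 11.6]], 0.67), ([[-150.6, 2.1]], 0.64), ([[-223.1, -140.4]], 0.56)]
bar_mid [([[-85.9, -78.2]], 0.77)]
gauge_tip [([[-273.1, -187.6]], 0.72), ([[-376.5, -9.2]], 0.64), ([[-25.8, 11.1]], 0.51)]
gauge_tab [([[-296.0, 40.8]], 0.49)]
```

View pics/s2.png

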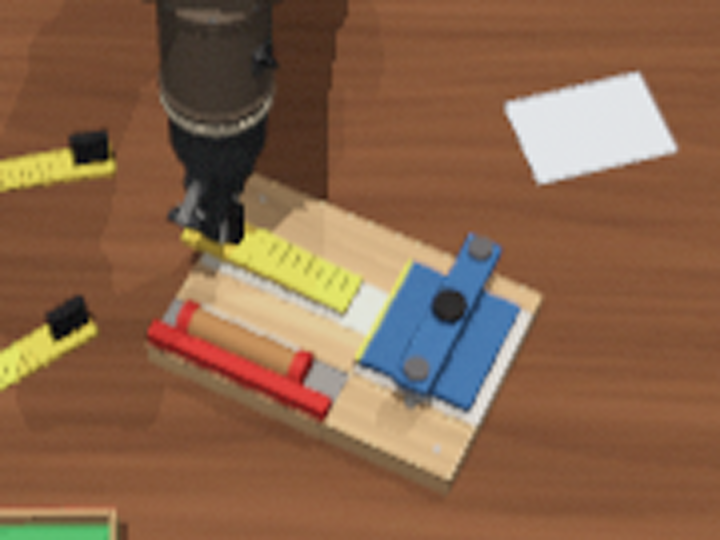

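The gauge is level and straight over the lane, with its tip at about (350,300) in the crop, and the bar is in the groove. Next I lower it to contact and slide it in, watching the axial force.

Run:
```python
from h import *
a=np.radians(YAW); ax=np.array([np.cos(a),np.sin(a),0])
def st():
    s=manip.read_state(); f=np.array(s["force"]); return topress([s["eef_pos"]])[0],s["eef_pos"][2],f@ax,f[2],s["clock"],s["gripper_width"]
f0=st(); print(f0)
print(manip.move_straight(pw(-150,0,50),vel=15,threshold=3)); s=st(); print("contact",s)
z=s[1]-0.3
# slide up close to the mouth
print(manip.move_straight(pw(-128,0,z),vel=30,threshold=10)); s=st(); print(s)
base=None
for x in np.arange(-126,-70,2.0):
    hit=manip.move_straight(pw(x,0,z),vel=20,threshold=12); s=st()
    print(x,np.round(s[0],1),"z%.1f ax%.2f fz%.2f w%.3f t%.1f"%(s[1],s[2],s[3],s[5],s[4]),hit)
    if base is None: base=s[2]
    if hit or s[2]<base-5: break
```

```text
(array([-1.49897797e+02, -1.33290544e-01]), np.float64(66.26439889569893), np.float64(0.6632235209213427), np.float64(-1.4625810974051727), 16.9083, 0.15467682399296778)
True
contact (array([-1.50028883e+02,  9.53522101e-02]), np.float64(54.41344824427347), np.float64(-0.5310073733007831), np.float64(7.360963165287776), 17.6667, 0.15857810365094985)
False
(array([-128.69374151,   -0.61791325]), np.float64(54.459386658445624), np.float64(-4.150403889472475), np.float64(7.320876923461984), 18.5583, 0.15373465773019365)
-126.0 [-126.8   -0.6] z54.5 ax-3.95 fz6.79 w0.154 t18.8 False
-124.0 [-124.8   -0.6] z54.5 ax-3.86 fz7.19 w0.159 t19.1 False
-122.0 [-122.8   -0.6] z54.4 ax-3.94 fz6.71 w0.152 t19.3 False
-120.0 [-120.9   -0.6] z54.4 ax-4.71 fz7.39 w0.157 t19.6 False
-118.0 [-118.8   -0.6] z54.4 ax-3.83 fz6.76 w0.152 t19.8 False
-116.0 [-116.8   -0.6] z54.4 ax-4.03 fz7.62 w0.150 t20.1 False
-114.0 [-114.9   -0.6] z54.4 ax-3.75 fz6.97 w0.154 t20.3 False
-112.0 [-112.8   -0.7] z54.5 ax-4.83 fz7.30 w0.157 t20.6 False
-110.0 [-110.9   -0.7] z54.4 ax-3.66 fz7.39 w0.159 t20.8 False
-108.0 [-108.9   -0.6] z54.4 ax-5.07 fz7.28 w0.151 t21.1 False
-106.0 [-106.9   -0.6] z54.4 ax-4.89 fz7.10 w0.158 t21.3 False
-104.0 [-104.9   -0.7] z54.4 ax-3.44 fz8.18 w0.156 t21.6 False
-102.0 [-102.8   -0.7] z54.4 ax-4.26 fz7.75 w0.152 t21.8 False
-100.0 [-101.1   -0.7] z54.5 ax-5.62 fz7.46 w0.154 t22.1 False
-98.0 [-100.3   -0.6] z54.4 ax-9.33 fz11.05 w0.157 t22.3 False
```

Run:
```python
from h import *
a=np.radians(YAW); ax=np.array([np.cos(a),np.sin(a),0])
for x in (-96.,-94.,-92.,-90.):
    hit=manip.move_straight(pw(x,0,54.1),vel=20,threshold=12); manip.hold(0.2); s=manip.read_state(); f=np.array(s["force"])
    print(x,topress([s["eef_pos"]]).round(1),s["eef_pos"][2].round(1),"ax%.2f fz%.2f w%.3f t%.1f"%(f@ax,f[2],s["gripper_width"],s["clock"]),hit)
    if hit or f@ax<-15: break
p=manip.get_image("wrist"); save(p,"w5",s=1.2)
p=manip.get_image("scene")
for t,z in(("gauge_tab",64),("bar_mid",42),("mouth_top",36)): print(t,[(topress([at_z(p,q["pixel"],z)]).round(1).tolist(),round(q["confidence"],2)) for q in manip.place_of(t,p)[:4]])
save(p,"s3",box=(270,130,450,265),s=4)
```

```text
-96.0 [[-99.5  -0.6]] 54.5 ax-12.69 fz12.81 w0.156 t22.8 False
-94.0 [[-98.1  -0.6]] 54.4 ax-14.84 fz14.99 w0.152 t23.2 False
-92.0 [[-96.3  -0.6]] 54.4 ax-15.38 fz14.84 w0.155 t23.7 False
gauge_tab [([[-96.4, 8.1]], 0.78), ([[-290.8, 26.5]], 0.78), ([[-221.7, -135.9]], 0.53), ([[-70.3, -107.2]], 0.4)]
bar_mid [([[-86.6, -76.9]], 0.83)]
mouth_top [([[-9.2, 10.3]], 0.73), ([[-79.8, -80.9]], 0.41)]
```

View pics/s3.png

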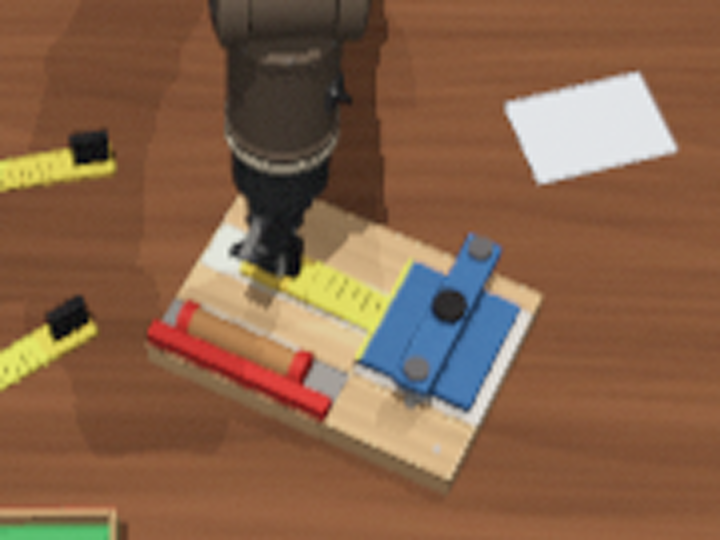

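View pics/w5.png

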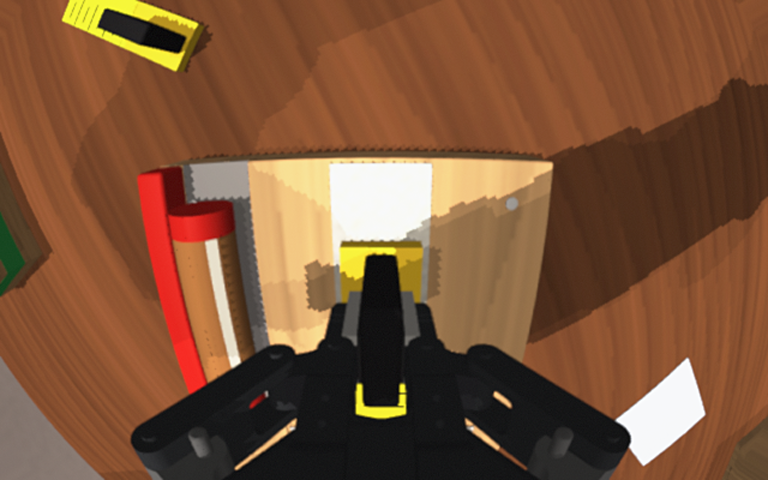

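Blade under the plate, straight on the lane, bar in its groove. I'll check for stillness, then hand in.

Run:
```python
from h import *
for i in range(2):
    s=manip.read_state(); print(topress([s["eef_pos"]]).round(2),s["eef_pos"][2].round(2),np.round(s["force"],1),s["gripper_width"],s["clock"]); manip.hold(0.7)
manip.sign_off()
```

```text
[[-96.31  -0.6 ]] 54.4 [ -7.6 -14.3  14.4] 0.15929775581985203 23.9083
[[-96.28  -0.6 ]] 54.43 [ -7.9 -14.   15.2] 0.1580345730509104 24.6083
the job is handed in; nothing more can be done
```

The job was handed in at about 25 s, with the gauge still gripped in the mouth; no verdict was reported.

- **Bar:** I rolled it off the lane with two fingers, without lifting it. The last scene picture shows it in the groove against the rail, at press y about -77 mm.
- **Gauge:** I took the largest gauge by its black tab, laid it on the lane and slid it in. The sliding force stayed at about 4 N, then rose from tip x ≈ 24 mm (a gap of about 5 mm). I stopped about 5 mm further, at about 15 N in all, with the thin end about 29 mm in and about 0.6 mm off the lane middle.
- **Last checks:** The tool stayed still over 0.7 s (within 0.03 mm), and the grip width and push were steady. The tip depth is worked out from the tool position.
- **Not measured:** I did not measure the upper plate's lift; from the taper it should be about 0.4 mm. The plate's force on the gauge is inferred from the drag, and flatness from the steady tool height.
- **Disagreements:** Some network readings were 8 to 13 mm off sideways (tab and mouth top in the scene view, tip in the top view). I relied on the tool pose and the pictures, both of which showed the gauge straight along the lane.

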